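# Load the ink tank into the label printer

## Task

Stand the short ink tank in the label printer's open cradle, then swing the printer's hinged clamp over and press it fully shut so that it drives the tank home. The long tank on the table is for another machine: leave it where it stands.

Things in the scene. Friction and masses are not known exactly. Their poses are not given: they have to be found in the camera images.
- ink_tank: Short ink tank: loose grey block with black top, 60 long (x) x 36 wide (y) x 54 mm high, 0.06 kg. Origin: centre of underside, z up. Goes in the cradle either way round, its length along the printer's x, 5 mm play per side. The cradle's sprung floor carries it with its underside 22 mm above the table; the shut clamp presses it down to 13.5 mm (about 2 N).
- long_tank: The wrong tank, same look but 96 mm long (x) x 36 mm wide (y) x 54 mm high: too long for the cradle. Loose, origin at the centre of its underside.
- printer: White label printer, fixed. Origin on the table under the cradle's centre, z up, own x roughly to world +y. Spans x -61 to 155, y +-39 mm. Cradle: well 70 (x) x 46 (y) mm, rim 34 mm high, lip flaring 8 mm outward up to z 42. Clamp hinge axis: parallel to own y at x 75, z 75 mm, between cheeks 83 mm high; housing behind it (x 90 to 141) 63 mm high. An upper table overhangs, world x > 0.63, z 0.26.
- clamp (a joint): Clamp angle, rad: 0 shut (level over the cradle, at its stop), 1.57 upright, up to 1.95 leaning back from the cradle. Grey plate 44 wide, 8 thick, free end 137 mm from the hinge axis; shut it points to the printer's -x, top face 79 mm above the table. Stiff hinge (0.12 N m), stays where left, even shut on the tank; 1 to 4 N at its free end move it: push it over from behind, press down.
Mind the look-alikes: they are no part of the job. What is shaped like the ink_tank but green is not meant.

How it is judged:
By the outcome, as a careful person would: the job done as asked, in the order asked, and still so for the second after the job is handed in, with the robot touching nothing.
It also fails if it takes over 58 s, if anything falls off the work surface, if the arm or the gripper's body presses on something with over 40 N, if the wrist force passes 120 N, or if a joint passes its speed limit or range.

## Robot

A 6-joint arm with a two-finger parallel gripper is mounted at the origin on a cart in front of the work surface, level with it; the furniture and walls round the work are solid. World frame = base frame: x ahead of the robot, y to its left, z up, the work surface at z = 0. Lengths are in m, angles in rad, forces in N, time in s.
With the tool pointing down it reaches from about 0.3 to 0.875 m from the base axis. Payload 6.4 kg.
Tool frame: the origin (TCP) lies midway between the tips of the shut fingers; the grasp point (between the pads) lies 19 mm behind it (grasp_offset is the distance from the TCP to the grasp point, in m); z points along the fingers, y is the line along which they close (so a half turn about z gives the same grasp; the last joint's range is limited). The gripper opens to 85 mm and grips with 20 to 120 N. Pads are 22 mm wide; open, the fingers measure 114 mm over their backs; the gripper's body (76 mm by 85 mm) begins 54 mm behind the grasp point. The pads swing forward as they close: fully open they stand 13 mm farther back than shut.
Start: joints at [0.941, 0.181, 1.607, -0, 1.354, -0.206], TCP at [0.236, 0.524, 0.231] pointing down, gripper open.
Joint ranges: [-2.99, 2.99], [-0.89, 2.07], [0.3, 2.58], [-1.14, 4.28], [0, 2.63], [-3.12, 3.12]. Speed limits (rad/s): [2.57, 2.57, 3.01, 3.14, 3.14, 3.14].

## Interface

Orientations are given as a unit quaternion [w, x, y, z].
In Python, from bench import * gives the robot as it stands. The module is installed in compiled form; this text tells all that it offers.
- The arm moves only by the tool servo_tool, never from a script. Its argument "commands" is text: rows parted by semicolons, each of 7 numbers parted by spaces: the turn, a rotation vector about the tool's x, y, z in rad, then the shift along the tool's x, y, z in mm, then the opening, from 0 (shut) to 1 (fully open). In form: wx wy wz dx dy dz claw; .... A call has 1 to 5 rows; each row shifts and turns the commanded pose from where the row before left it, along the tool's axes as they then stand; what a row does not reach is not made up. A row lasts 1/8 s, in which the tool goes at most 62.5 mm and 10.7 degrees, less where a joint would pass 70% of its speed; a pose out of reach is approached as far as the arm can. A call with a gripper value outside its range is refused whole. The fingers move at their own pace and stop on an object; the grip force is fixed at half the most. Time passes only in rows, so rows that do not move let the fingers close. It gives the time, the measured TCP pose, the force, the opening and the grip force at its end, in the units of the state.
- get_obs(): the state, without advancing time (a new reading comes with each control period).
- camera(name): name is "scene" or "side" or "wrist"; returns the picture (400x640x3 uint8, blue, green, red); there is no depth.
- calibration(name): a dict with "fx", "fy", "cx", "cy" (pixels), "R" (3x3) and "t" (3): a world point X has camera coordinates R X + t. Camera axes: x right, y down, z forward; pixel columns grow to the right and rows downward; lengths in m; the calibration is good to about 2 mm. A picture is of the moment at which its call begins: read the wrist's pose just before it. calibration takes no time and is no camera call; for the wrist camera it gives the pose at the moment of the call.
- hand_in(): hands the job in; it is judged then, once.
The state is a dict: "time_s": time; "q": joint angles; "dq": joint speeds; "joint_efforts": joint torques, N m; "eef_pos": TCP position; "eef_rot": TCP orientation; "wrist_force": force on the tool from outside, world axes, zero at the start; "torque": the same for the moment, N m; "opening": opening from 0.0 (shut) to 1.0 (fully open); "grasp_force": force on a finger pad.
Only numpy, scipy, OpenCV 4.12 (cv2) and the standard library are available. Lean on these libraries where they do the work, as an engineer would, in place of code of your own. Each camera call takes 0.05 s, during which the arm holds its last target. There are 200 camera calls.

## Working session

There is one attempt and no reset: what is moved stays moved. The work goes in short steps, Python scripts to look and compute and a tool call to move; the robot and the scene stay as the last step left them, time stands still between calls to the robot, and variables do not carry over. Pictures are saved under pics/ and viewed, at most 10 in all, crops included, and the job is handed in when it is done.

Besides the shell and the picture viewer there is one more tool, called as a command line: name --argument value ..., lists and objects as JSON in quotes. servo_tool: Moves the arm, as the interface text tells. Its arguments: {"type":"object","properties":{"commands":{"type":"string"}},"required":["commands"]}

```bash
mkdir -p pics; python3 - <<'E'
from bench import *
import cv2,numpy as np
o=get_obs();print(o['eef_pos'],o['eef_rot'],o['opening'],o['time_s'])
for n in("scene","side"):
    cv2.imwrite(f"pics/{n}0.png",camera(n));c=calibration(n);print(n,{k:np.round(v,3).tolist() for k,v in c.items()})
E
```

```text
[0.23610049 0.52367738 0.23039972] [-3.63912216e-04  2.10308334e-01  9.77634716e-01 -7.96197215e-04] 1.002157312378072 0.0
scene {'fx': 375.061, 'fy': 375.061, 'cx': 323.359, 'cy': 197.927, 'R': [[0.686, -0.727, 0.001], [-0.379, -0.358, -0.853], [0.621, 0.585, -0.522]], 't': [-0.391, 0.238, 0.753]}
side {'fx': 373.543, 'fy': 373.543, 'cx': 316.229, 'cy': 203.285, 'R': [[-0.999, -0.035, 0.023], [-0.038, 0.537, -0.843], [0.018, -0.843, -0.538]], 't': [0.492, 0.118, 0.93]}
```

View pics/scene0.png

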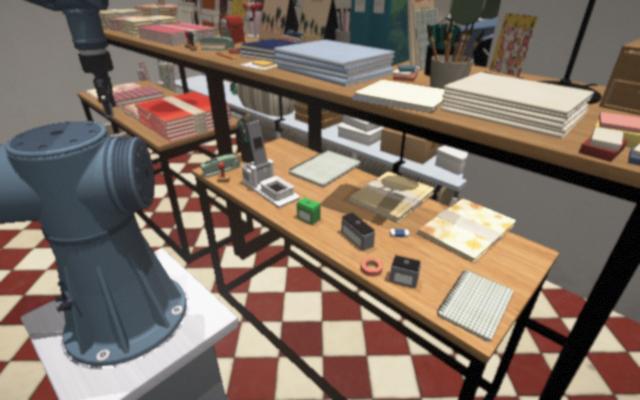

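View pics/side0.png

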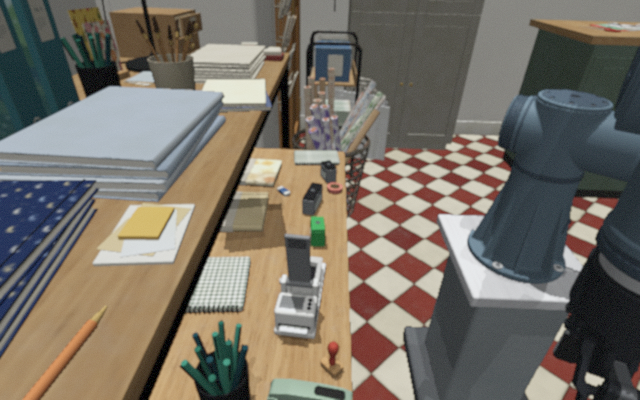

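The scene picture shows the printer at about (265,180) with its clamp upright, the green block at (308,210), the long tank at (357,230) and the short tank at (405,270). I'll enlarge for corners.

```bash
cat > h.py <<'E'
from bench import *
import cv2,numpy as np
from scipy.spatial.transform import Rotation as Ro
def ray(c,uv,z):
    R=np.array(c['R']);t=np.array(c['t']);C=-R.T@t
    d=R.T@np.array([(uv[0]-c['cx'])/c['fx'],(uv[1]-c['cy'])/c['fy'],1])
    return C+d*(z-C[2])/d[2]
def proj(c,X):
    p=np.array(c['R'])@np.array(X)+np.array(c['t']);return np.array([c['fx']*p[0]/p[2]+c['cx'],c['fy']*p[1]/p[2]+c['cy']])
E
python3 - <<'E'
from h import *
c=calibration('scene');s=calibration('side')
for n,uv,z in(("short",(407,262),.054),("long",(358,222),.054),("green",(308,203),.054),("cradle",(277,186),.042)):print(n,ray(c,uv,z).round(3))
for n,uv,z in(("short",(327,165),.054),("long",(314,190),.054),("cradle",(312,275),.042)):print(n,ray(s,uv,z).round(3))
a=cv2.imread('pics/scene0.png')[110:310,190:450];b=cv2.imread('pics/side0.png')[140:350,230:380]
a=cv2.resize(a,None,fx=3,fy=3,interpolation=cv2.INTER_CUBIC)
cv2.imwrite('pics/sc.png',a)
E
```

```text
short [ 0.468 -0.346  0.054]
long [ 0.513 -0.174  0.054]
green [ 0.489 -0.019  0.054]
cradle [0.506 0.13  0.042]
short [ 0.471 -0.328  0.054]
long [ 0.506 -0.169  0.054]
cradle [0.497 0.161 0.042]
```

View pics/sc.png

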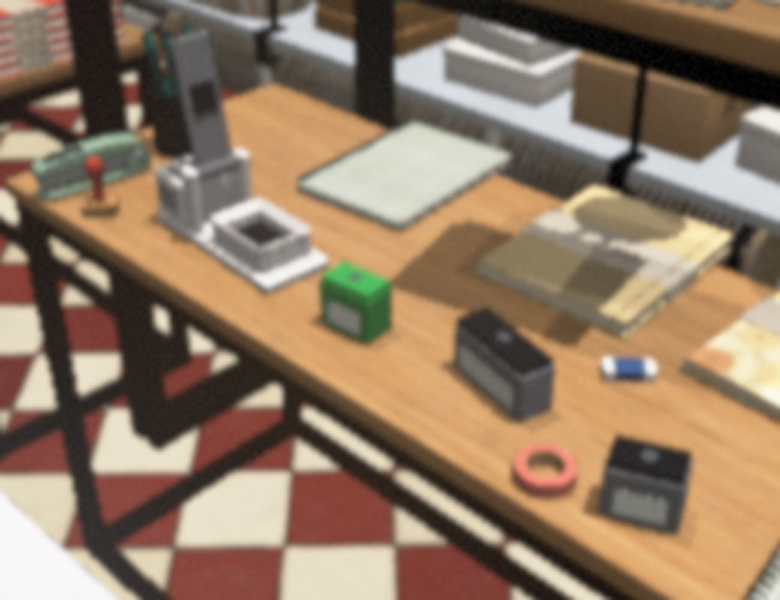

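The enlargement shows the short tank's top corners at crop (620,437), (692,455), (682,498) and (605,480), and the cradle rim centre near (262,235). The clamp is upright. I'm moving above the short tank.

servo_tool --commands "0 0 0 -36 -45 0 1;0 0 0 -36 -45 0 1;0 0 0 -36 -45 0 1;0 0 0 -36 -45 0 1;0 0 0 -36 -45 0 1"

```text
time_s: 0.72
eef_pos: [0.3079, 0.2434, 0.2311]
eef_rot: [0.0, 0.21, 0.978, -0.0]
wrist_force: [0.7, -0.2, 0.3]
opening: 1.004
grasp_force: 0.0
```

servo_tool --commands "0 0 0 -36 -45 0 1;0 0 0 -36 -45 0 1;0 0 0 -36 -45 0 1;0 0 0 -36 -45 0 1;0 0 0 -36 -45 0 1"

```text
time_s: 1.35
eef_pos: [0.3795, -0.036, 0.2313]
eef_rot: [0.0, 0.211, 0.978, 0.0]
wrist_force: [1.3, 0.4, 0.6]
opening: 1.0
grasp_force: 0.0
```

servo_tool --commands "0 0 0.15 -36 -45 0 1;0 0 0.15 -40 -40 0 1;0 0 0.15 -42 -35 0 1;0 0 0.15 -45 -30 0 1;0 0 0.15 -30 -20 0 1"

```text
time_s: 1.98
eef_pos: [0.4182, -0.2913, 0.2307]
eef_rot: [-0.0, 0.556, 0.831, 0.0]
wrist_force: [0.4, 0.3, -0.3]
opening: 0.999
grasp_force: 0.0
```

```bash
python3 - <<'E'
from h import *
o=get_obs();c=calibration('wrist');a=camera('wrist');print(o['eef_pos'].round(4),Ro.from_quat(np.roll(o['eef_rot'],-1)).as_matrix().round(3))
cv2.imwrite('pics/w1.png',a);np.savez('w1.npz',**c)
E
```

```text
[ 0.4182 -0.2913  0.2307] [[-0.381  0.925 -0.   ]
 [ 0.925  0.381  0.   ]
 [ 0.001 -0.    -1.   ]]
```

View pics/w1.png

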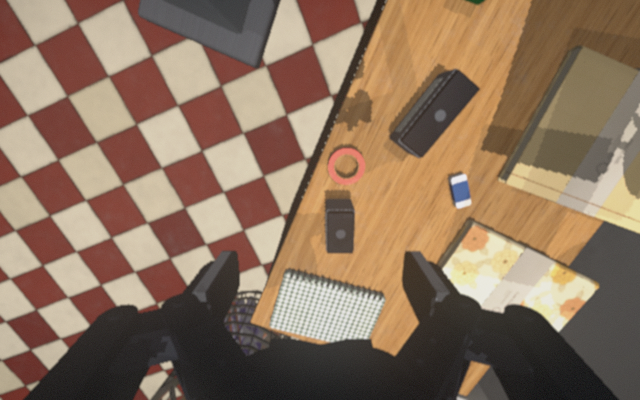

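The wrist picture shows the short tank at (340,228), nearly aligned with the tool, and the long tank at (435,112). I'll enlarge the short tank to get its top corners.

```bash
python3 - <<'E'
from h import *
a=cv2.imread('pics/w1.png')[185:265,300:380];cv2.imwrite('pics/w1c.png',cv2.resize(a,None,fx=7,fy=7,interpolation=cv2.INTER_CUBIC))
E
```

```text
(no output)
```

View pics/w1c.png

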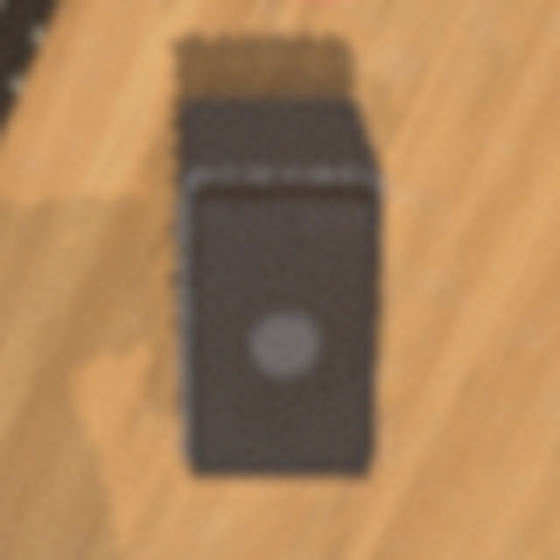

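The top face corners in the crop are (186,172), (381,172), (373,474) and (190,474), with the cap centre at (285,345).

```bash
python3 - <<'E'
from h import *
c=dict(np.load('w1.npz'))
P=np.array([ray(c,(300+x/7,185+y/7),.054) for x,y in((186,172),(381,172),(373,474),(190,474))])
print(P.round(4));m=P.mean(0);print('c',m)
d=(P[3]+P[2]-P[0]-P[1])[:2];print('len',np.linalg.norm(d)/2,'wid',np.linalg.norm(P[1]+P[2]-P[0]-P[3])/2,'yaw',np.degrees(np.arctan2(d[1],d[0])))
o=get_obs();R=Ro.from_quat(np.roll(o['eef_rot'],-1)).as_matrix()
print('tool',R.T@(m-o['eef_pos'])*1000,'tool x yaw',np.degrees(np.arctan2(R[1,0],R[0,0])))
E
```

```text
[[ 0.4393 -0.321   0.054 ]
 [ 0.4702 -0.3082  0.054 ]
 [ 0.4928 -0.3614  0.054 ]
 [ 0.4623 -0.374   0.054 ]]
c [ 0.4661653  -0.34112252  0.054     ]
len 0.057761551464909265 wid 0.03326465517919619 yaw -66.74959756029352
tool [-60.764442    27.82953497 176.99501439] tool x yaw 111.9402533040314
```

servo_tool --commands "0 0 -0.023 -31 14 10 1;0 0 0 -30 14 40 1;0 0 0 0 0 55 1;0 0 0 0 0 50 1;0 0 0 0 0 30 1"

```text
time_s: 2.65
eef_pos: [0.4668, -0.3321, 0.0429]
eef_rot: [-0.002, 0.544, 0.839, 0.001]
wrist_force: [-0.2, -0.6, 0.6]
opening: 0.996
grasp_force: 0.0
```

servo_tool --commands "0 0 0 0 0 15 1;0 0 0 0 0 8 1;0 0 0 0 0 0 1;0 0 0 0 0 0 0.3;0 0 0 0 0 0 0.2"

```text
time_s: 3.28
eef_pos: [0.4689, -0.3345, 0.0244]
eef_rot: [0.001, 0.544, 0.839, -0.0]
wrist_force: [0.7, 0.3, 0.1]
opening: 0.606
grasp_force: 0.0
```

servo_tool --commands "0 0 0 0 0 0 0.1;0 0 0 0 0 0 0;0 0 0 0 0 0 0;0 0 0 0 0 0 0"

```text
time_s: 3.78
eef_pos: [0.469, -0.3346, 0.0244]
eef_rot: [0.001, 0.544, 0.839, -0.0]
wrist_force: [-1.5, -0.0, 5.9]
opening: 0.408
grasp_force: 61.5
```

servo_tool --commands "0 0 0 0 0 -40 0;0 0 0 0 0 -55 0;0 0 0 0 0 -55 0;0 0 0 0 0 -50 0;0 0 0 0 0 -10 0"

```text
time_s: 4.4
eef_pos: [0.4698, -0.3353, 0.2377]
eef_rot: [0.004, 0.544, 0.839, -0.001]
wrist_force: [-0.4, -0.5, -0.4]
opening: 0.412
grasp_force: 60.7
```

servo_tool --commands "0 0 0 40 18 0 0;0 0 0 52 23 0 0;0 0 0 52 23 0 0;0 0 0 52 23 0 0;0 0 0 52 23 0 0"

```text
time_s: 5.03
eef_pos: [0.4666, -0.0606, 0.2318]
eef_rot: [-0.001, 0.544, 0.839, -0.0]
wrist_force: [0.1, 0.7, -0.5]
opening: 0.411
grasp_force: 60.7
```

servo_tool --commands "0 0 0.1 40 18 0 0;0 0 0.1 30 15 0 0;0 0 0.1 10 5 0 0;0 0 0 0 0 0 0"

```text
time_s: 5.52
eef_pos: [0.4745, 0.0262, 0.232]
eef_rot: [-0.001, 0.662, 0.749, -0.001]
wrist_force: [0.6, -0.5, -1.1]
opening: 0.406
grasp_force: 60.5
```

```bash
python3 - <<'E'
from h import *
o=get_obs();c=calibration('wrist');a=camera('wrist');print(o['eef_pos'].round(4),Ro.from_quat(np.roll(o['eef_rot'],-1)).as_matrix().round(3),o['opening'],o['grasp_force'])
cv2.imwrite('pics/w2.png',a);np.savez('w2.npz',**c)
E
```

```text
[0.4745 0.0262 0.232 ] [[-0.123  0.992 -0.002]
 [ 0.992  0.123  0.   ]
 [ 0.001 -0.002 -1.   ]] 0.40639548490707145 60.54396986961365
```

View pics/w2.png

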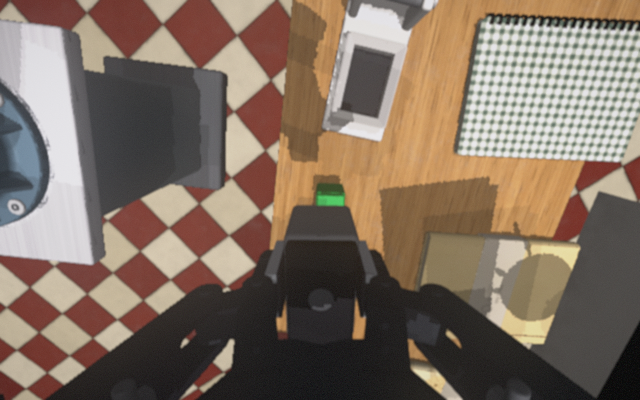

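The wrist picture shows the tank held square, and the cradle's opening from (357,48) to (378,118). I'll enlarge the printer.

```bash
python3 - <<'E'
from h import *
a=cv2.imread('pics/w2.png')[0:150,300:450];cv2.imwrite('pics/w2c.png',cv2.resize(a,None,fx=4,fy=4,interpolation=cv2.INTER_CUBIC))
E
```

```text
(no output)
```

View pics/w2c.png

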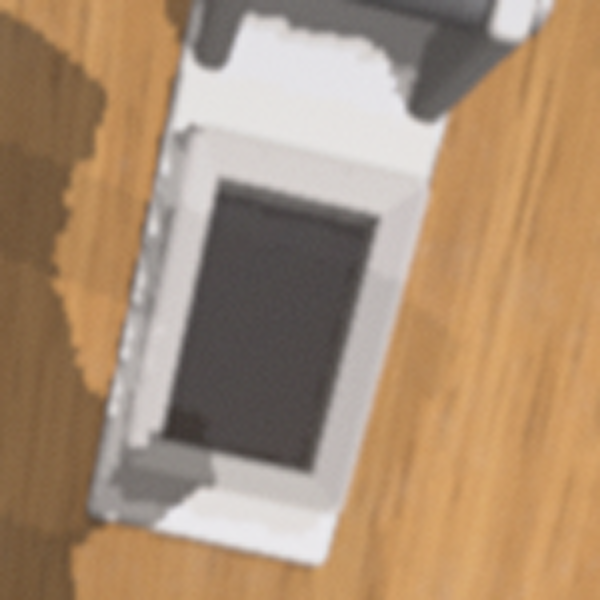

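Well edge corners (z 34) in the crop are (220,180), (378,215), (312,470) and (163,437). Lip outer corners (z 42) are about (197,125), (428,180) and (340,512). I'll fit the printer pose to these.

```bash
python3 - <<'E'
from h import *
from scipy.optimize import least_squares
c=dict(np.load('w2.npz'))
px=[(220,180),(378,215),(312,470),(163,437),(197,125),(428,180),(340,512)]
# printer x ~ +y world (up), printer y ~ -x world (left)
M=[(35,23,34),(35,-23,34),(-35,-23,34),(-35,23,34),(43,31,42),(43,-31,42),(-43,-31,42)]
uv=np.array([(300+x/4,y/4) for x,y in px]);M=np.array(M)/1000
for u,m in zip(uv,M):print(ray(c,u,m[2]).round(4))
def f(p):
    W=M@Ro.from_euler('z',p[2]).as_matrix().T+[p[0],p[1],0]
    return np.ravel([proj(c,w) for w in W]-uv)
s=least_squares(f,[.5,.15,1.57]);p=s.x;print(p,np.degrees(p[2]),s.fun.round(1))
o=get_obs();R=Ro.from_quat(np.roll(o['eef_rot'],-1)).as_matrix()
print('tool yaw',np.degrees(np.arctan2(R[1,0],R[0,0])))
# held tank cap centre & top face, expected top z
for q in [(320,299)]:print('cap',R.T@(ray(c,q,o['eef_pos'][2]+.030)-o['eef_pos'])*1000)
d=np.array([p[0],p[1],0])-o['eef_pos'];print('tool delta',R.T@d*1000, 'printer axes delta',Ro.from_euler('z',p[2]).as_matrix().T@d*1000)
E
```

```text
[0.4941 0.1756 0.034 ]
[0.5382 0.1725 0.034 ]
[0.5325 0.1046 0.034 ]
[0.4883 0.1083 0.034 ]
[0.4855 0.1858 0.042 ]
[0.5479 0.1806 0.042 ]
[0.5411 0.0942 0.042 ]
[0.51330713 0.14013536 1.48968167] 85.35247261499258 [-0.6 -1.4  0.9 -0.6  0.5  1.2 -0.8  1.   0.4  0.4 -0.2  0.1 -0.2 -0.6]
tool yaw 97.04531973224593
cap [ -6.32032203   0.72826572 -30.00451153]
tool delta [108.88003205  52.95975231 232.08958491] printer axes delta [ 117.36202147  -29.30248679 -232.14799666]
```

The fit agrees with the known sizes to about 1 px. I'll check the held tank's offset in the gripper once.

```bash
python3 - <<'E'
from h import *
a=cv2.imread('pics/w2.png')[200:360,260:380];a=cv2.convertScaleAbs(a,alpha=2.5,beta=0);cv2.imwrite('pics/w2t.png',cv2.resize(a,None,fx=3.7,fy=3.7,interpolation=cv2.INTER_CUBIC))
c=dict(np.load('w1.npz'));print('cap on table',ray(c,(300+285/7,185+345/7),.054))
E
```

```text
cap on table [ 0.46797919 -0.34416035  0.054     ]
```

View pics/w2t.png

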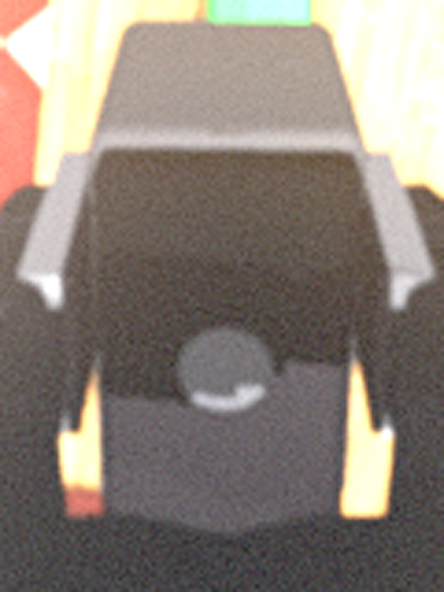

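The held tank's top front edge is at crop row 142, columns 97 to 362. Its rear edge is hidden by the gripper.

```bash
python3 - <<'E'
from h import *
c=dict(np.load('w2.npz'));T=np.array([.4745,.0262,.232]);R=np.array([[-.123,.992,0],[.992,.123,0],[0,0,-1.]])
for q in[(97,142),(362,142),(225,368)]:print(R.T@(ray(c,(260+q[0]/3.7,200+q[1]/3.7),.262)-T)*1000)
E
```

```text
[ 24.08582429 -13.94098731 -30.        ]
[ 24.10511422  17.36084008 -30.        ]
[ -7.36932571   1.17691707 -30.        ]
```

```bash
python3 - <<'E'
from h import *
c=dict(np.load('w2.npz'));T=np.array([.4745,.0262,.232]);R=np.array([[-.123,.992,0],[.992,.123,0],[0,0,-1.]])
print(R.T@(-c['R'].T@c['t']-T)*1000)
print('view dir tool',R.T@c['R'][2])
# clamp tip height check from scene picture: tip crop (190,32),(hinge)
s=calibration('scene')
Rp=Ro.from_euler('z',1.4897).as_matrix();O=np.array([.5133,.1401,0])
for a in(1.4,1.57,1.75,1.95):
    tip=O+Rp@[.075-.137*np.cos(a),0,.075+.137*np.sin(a)];h=O+Rp@[.075,0,.075];print(a,proj(s,tip).round(1),proj(s,h).round(1))
E
```

```text
[  76.82578425    1.36142035 -142.27623397]
view dir tool [-0.29904785 -0.00226793  0.95419757]
1.4 [262.2 126.3] [261.6 165.8]
1.57 [257.7 123.5] [261.6 165.8]
1.75 [253.1 122.1] [261.6 165.8]
1.95 [248.5 122.2] [261.6 165.8]
```

The camera housing would come down about where the clamp leans (about 1.75 rad). I'll turn the gripper half round so that the camera faces away from it.

servo_tool --commands "0 0 -0.18 0 0 0 0;0 0 -0.18 0 0 0 0;0 0 -0.18 0 0 0 0;0 0 -0.18 0 0 0 0;0 0 -0.18 0 0 0 0"

```text
time_s: 6.2
eef_pos: [0.4749, 0.0243, 0.2327]
eef_rot: [-0.001, 0.269, 0.963, -0.0]
wrist_force: [-0.3, -1.2, 0.2]
opening: 0.409
grasp_force: 60.8
```

servo_tool --commands "0 0 -0.18 0 0 0 0;0 0 -0.18 0 0 0 0;0 0 -0.18 0 0 0 0;0 0 -0.18 0 0 0 0;0 0 -0.18 0 0 0 0"

```text
time_s: 6.82
eef_pos: [0.4749, 0.0243, 0.2326]
eef_rot: [-0.001, -0.177, 0.984, 0.0]
wrist_force: [0.4, -0.3, -0.4]
opening: 0.412
grasp_force: 60.8
```

servo_tool --commands "0 0 -0.18 0 0 0 0;0 0 -0.18 0 0 0 0;0 0 -0.18 0 0 0 0;0 0 -0.18 0 0 0 0;0 0 -0.18 0 0 0 0"

```text
time_s: 7.45
eef_pos: [0.4749, 0.0243, 0.2326]
eef_rot: [-0.0, -0.587, 0.809, 0.0]
wrist_force: [-0.2, -0.0, -1.4]
opening: 0.408
grasp_force: 60.8
```

servo_tool --commands "0 0 -0.18 0 0 0 0;0 0 -0.057 0 0 0 0;0 0 0 0 0 0 0"

```text
time_s: 7.82
eef_pos: [0.479, 0.0555, 0.2321]
eef_rot: [-0.013, -0.662, 0.749, -0.011]
wrist_force: [-0.2, 0.4, -0.4]
opening: 0.411
grasp_force: 60.8
```

```bash
cat > d.py <<'E'
from h import *
def go(x,y,z):
    "tool-frame shift in mm to printer-frame point (mm), and yaw error"
    o=get_obs();R=Ro.from_quat(np.roll(o['eef_rot'],-1)).as_matrix();yaw=1.48968
    P=Ro.from_euler('z',yaw).as_matrix();W=P@np.array([x,y,z])/1000+[.5133,.1401,0]
    print('shift',(R.T@(W-o['eef_pos'])*1000).round(1),'yaw in printer',np.degrees(np.arctan2(R[1,0],R[0,0])-yaw).round(2),'tilt',R[:,2].round(3),'q',o['q'].round(2),
     'tcp in printer',(P.T@(o['eef_pos']-[.5133,.1401,0])*1000).round(1),'F',np.round(o['wrist_force'],1),o['time_s'])
E
python3 -c "
from d import *
go(-5.5,-1,150)"
```

```text
shift [-85.5 -25.   79.1] yaw in printer -182.37 tilt [-0.005 -0.035 -0.999] q [-0.11 -0.02  1.83 -0.04  1.34 -3.12] tcp in printer [-87.1  27.3 232.1] F [-0.2  0.4 -0.4] 7.825
```

servo_tool --commands "0 0 0 -30 -8 0 0;0 0 0 -30 -8 0 0;0 0 0 -25 -9 0 0;0 0 0 0 0 0 0"

```text
time_s: 8.32
eef_pos: [0.5148, 0.1369, 0.2291]
eef_rot: [-0.013, -0.663, 0.749, -0.011]
wrist_force: [-0.8, -0.6, -0.1]
opening: 0.412
grasp_force: 60.7
```

```bash
python3 -c "
from d import *
go(-5.5,-1,100)
o=get_obs();R=Ro.from_quat(np.roll(o['eef_rot'],-1))
T=Ro.from_matrix(Ro.from_euler('z',1.48968).as_matrix()@np.diag([-1,1,-1.]))
print((R.inv()*T).as_rotvec())"
```

```text
shift [ -2.1   0.6 129.1] yaw in printer -182.31 tilt [-0.005 -0.035 -0.999] q [ 0.06  0.1   1.7  -0.04  1.35 -2.95] tcp in printer [ -3.1  -1.8 229.1] F [-0.8 -0.6 -0.1] 8.325
[ 0.00108022 -0.03496525 -0.0403013 ]
```

servo_tool --commands "0.001 -0.035 -0.04 0 0 0 0;0 0 0 2.5 1 40 0;0 0 0 0 0 50 0;0 0 0 0 0 30 0;0 0 0 0 0 0 0"

```text
time_s: 8.95
eef_pos: [0.5109, 0.1327, 0.1071]
eef_rot: [-0.002, -0.677, 0.736, 0.002]
wrist_force: [0.2, -0.5, -1.2]
opening: 0.406
grasp_force: 60.7
```

```bash
python3 - <<'E'
from d import *
go(-5.5,-1,48)
a=camera('side')[200:360,240:400];b=camera('scene')[100:260,190:350]
cv2.imwrite('pics/v.png',np.hstack([cv2.resize(i,None,fx=2.5,fy=2.5,interpolation=cv2.INTER_CUBIC) for i in(a,b)]))
E
```

```text
shift [-2.1 -3.1 59.1] yaw in printer -180.2 tilt [-0.006 -0.    -1.   ] q [ 0.03  0.23  1.82 -0.    1.09 -3.03] tcp in printer [ -7.6   1.8 107.1] F [ 0.2 -0.5 -1.2] 8.95
```

View pics/v.png

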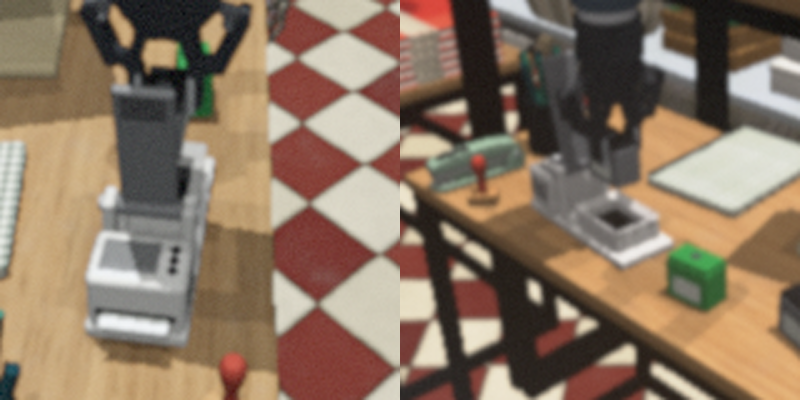

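The tank hangs clear of the leaning clamp at scene pixel about (277,164), over the cradle at (277,186). I'm going down.

servo_tool --commands "0 0 0 -2 -3 10 0;0 0 0 0 0 20 0;0 0 0 0 0 10 0;0 0 0 0 0 5 0;0 0 0 0 0 0 0"

```text
time_s: 9.68
eef_pos: [0.5167, 0.1356, 0.0646]
eef_rot: [0.0, -0.677, 0.736, -0.0]
wrist_force: [-0.6, 0.1, -0.3]
opening: 0.409
grasp_force: 60.7
```

```bash
python3 -c "
from d import *
go(-5.5,-1,46.5)"
```

```text
shift [ 1.3  2.8 18.1] yaw in printer -180.19 tilt [ 0.001  0.    -1.   ] q [ 0.03  0.31  1.83  0.    1.01 -3.02] tcp in printer [-4.2 -3.8 64.6] F [-0.6  0.1 -0.3] 9.675
```

servo_tool --commands "0 0 0 1.5 2.5 0 0;0 0 0 0 0 0 0;0 0 0 0 0 6 0;0 0 0 0 0 5 0;0 0 0 0 0 0 0"

```text
time_s: 10.3
eef_pos: [0.5134, 0.1343, 0.0528]
eef_rot: [-0.0, -0.677, 0.736, 0.0]
wrist_force: [-0.0, -0.6, -0.0]
opening: 0.415
grasp_force: 60.7
```

```bash
python3 -c "
from d import *
go(-5.5,-1,46.5)"
```

```text
shift [-0.3 -0.4  6.3] yaw in printer -180.2 tilt [-0.001  0.    -1.   ] q [ 0.03  0.32  1.84  0.    0.98 -3.03] tcp in printer [-5.8 -0.6 52.8] F [-0.  -0.6 -0. ] 10.3
```

No contact, and the tank's underside is inside the well (about 28 mm).

servo_tool --commands "0 0 0 0 0 4 0;0 0 0 0 0 2 0;0 0 0 0 0 0 0"

```text
time_s: 10.68
eef_pos: [0.5138, 0.1343, 0.0473]
eef_rot: [0.0, -0.677, 0.736, -0.0]
wrist_force: [-0.1, 0.4, -0.2]
opening: 0.406
grasp_force: 60.7
```

servo_tool --commands "0 0 0 0 0 1.5 0;0 0 0 0 0 0 0;0 0 0 0 0 0 0.55;0 0 0 0 0 0 0.7;0 0 0 0 0 0 0.7"

```text
time_s: 11.3
eef_pos: [0.514, 0.1343, 0.046]
eef_rot: [0.0, -0.677, 0.736, -0.0]
wrist_force: [-0.5, -0.5, -0.5]
opening: 0.699
grasp_force: 0.0
```

servo_tool --commands "0 0 0 0 0 -20 0.7;0 0 0 0 0 -50 0.7;0 0 0 0 0 -50 0.7;0 0 0 0 0 -50 0.7;0 0 0 0 0 -15 0.7"

```text
time_s: 11.92
eef_pos: [0.5158, 0.1345, 0.235]
eef_rot: [0.003, -0.677, 0.736, -0.002]
wrist_force: [-0.8, 0.2, -0.1]
opening: 0.7
grasp_force: 0.0
```

```bash
python3 - <<'E'
from d import *
go(-60,0,230)
w=camera('wrist');c=calibration('wrist');cr=camera('scene')[100:260,190:350]
P=Ro.from_euler('z',1.48968).as_matrix()
for X in[(30,18,76),(30,-18,76),(-30,-18,76),(-30,18,76)]:
    q=proj(c,P@np.array(X)/1000+[.5133,.1401,0]);print(q.round(0));cv2.circle(w,tuple(int(v) for v in q),2,(0,0,255),-1)
cv2.imwrite('pics/v2.png',np.hstack([cv2.resize(w,(640,400))[:, 200:600],cv2.resize(cr,(400,400),interpolation=cv2.INTER_CUBIC)]))
E
```

```text
shift [54.6  2.8  5. ] yaw in printer -180.19 tilt [ 0.007  0.    -1.   ] q [ 0.03  0.08  1.71  0.    1.34 -3.03] tcp in printer [ -5.4  -2.9 235. ] F [-0.8  0.2 -0.1] 11.925
[341. 214.]
[309. 214.]
[308. 162.]
[342. 162.]
```

View pics/v2.png

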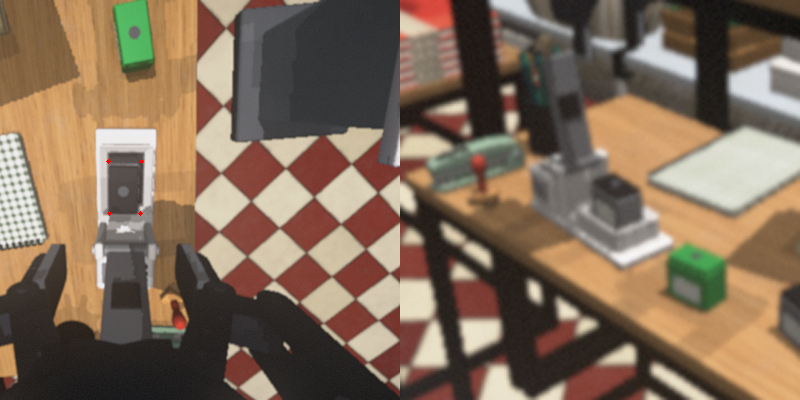

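The tank stands in the cradle: its wrist view matches the predicted corners (308–342, 162–214), and the scene view agrees. Next I'll shut the fingers and go over behind the clamp.

servo_tool --commands "0 0 0 0 0 -15 0.3;0 0 0 0 0 0 0;0 0 0 0 0 0 0;0 0 0 0 0 0 0;0 0 0 0 0 0 0"

```text
time_s: 12.65
eef_pos: [0.5137, 0.1343, 0.2455]
eef_rot: [-0.0, -0.677, 0.736, 0.0]
wrist_force: [-0.7, -0.3, 0.5]
opening: -0.002
grasp_force: 0.0
```

servo_tool --commands "0 0 0 -40 3 0 0;0 0 0 -50 0 0 0;0 0 0 -45 0 0 0;0 0 0 0 0 0 0;0 0 0 0 0 0 0"

```text
time_s: 13.28
eef_pos: [0.522, 0.2689, 0.2456]
eef_rot: [-0.0, -0.677, 0.736, -0.0]
wrist_force: [0.2, 0.1, 0.4]
opening: -0.0
grasp_force: 0.0
```

```bash
python3 -c "
from d import *
go(130,0,188)
s=calibration('side');c=calibration('scene')
print('pens side',[ray(s,(u,v),.1).round(3) for u,v in((248,370),(235,330))])
for z in(.1,.15):print('pens scene',ray(c,(190+185/3,110+30/3),z).round(3))"
```

```text
shift [-1.  -1.7 57.6] yaw in printer -180.16 tilt [-0.    -0.001 -1.   ] q [ 0.27  0.2   1.56 -0.    1.39 -2.78] tcp in printer [129.    1.7 245.6] F [0.2 0.1 0.4] 13.275
pens side [array([0.577, 0.421, 0.1  ]), array([0.611, 0.353, 0.1  ])]
pens scene [0.711 0.511 0.1  ]
pens scene [0.628 0.395 0.15 ]
```

servo_tool --commands "0 0 0.1 0 0 20 0;0 0 0.1 0 0 25 0;0 0 0 0 0 12 0;0 0 0 0 0 0 0"

```text
time_s: 13.78
eef_pos: [0.5219, 0.2681, 0.1883]
eef_rot: [-0.001, -0.6, 0.8, 0.0]
wrist_force: [0.5, 0.4, 2.0]
opening: -0.001
grasp_force: 0.0
```

```bash
python3 -c "
from d import *
go(90,0,186)
go(50,0,179)
go(12,0,157)"
```

```text
shift [37.2 -9.4  2.3] yaw in printer -191.61 tilt [-0.001 -0.001 -1.   ] q [ 0.27  0.25  1.62 -0.    1.28 -2.59] tcp in printer [128.3   1.8 188.3] F [0.5 0.4 2. ] 13.775
shift [ 76.3 -17.5   9.3] yaw in printer -191.61 tilt [-0.001 -0.001 -1.   ] q [ 0.27  0.25  1.62 -0.    1.28 -2.59] tcp in printer [128.3   1.8 188.3] F [0.5 0.4 2. ] 13.775
shift [113.6 -25.2  31.3] yaw in printer -191.61 tilt [-0.001 -0.001 -1.   ] q [ 0.27  0.25  1.62 -0.    1.28 -2.59] tcp in printer [128.3   1.8 188.3] F [0.5 0.4 2. ] 13.775
```

servo_tool --commands "0 0 0 12 -3 1 0;0 0 0 12 -3 0 0;0 0 0 13 -3 1 0;0 0 0 0 0 0 0"

```text
time_s: 14.28
eef_pos: [0.5207, 0.2297, 0.1872]
eef_rot: [0.0, -0.599, 0.801, -0.0]
wrist_force: [-0.6, -0.5, -0.2]
opening: -0.0
grasp_force: 0.0
```

servo_tool --commands "0 0 0 13 -2.5 1 0;0 0 0 13 -3 2 0;0 0 0 13 -2.5 4 0;0 0 0 0 0 0 0"

```text
time_s: 14.78
eef_pos: [0.517, 0.1901, 0.1794]
eef_rot: [-0.0, -0.599, 0.801, -0.0]
wrist_force: [0.2, 0.1, -0.1]
opening: 0.001
grasp_force: 0.0
```

servo_tool --commands "0 0 0 10 -2 5 0;0 0 0 10 -2 5 0;0 0 0 9 -2 6 0;0 0 0 8 -2 6 0;0 0 0 0 0 0 0"

```text
time_s: 15.4
eef_pos: [0.514, 0.1529, 0.1571]
eef_rot: [-0.001, -0.599, 0.8, 0.0]
wrist_force: [0.3, 0.6, 0.1]
opening: -0.001
grasp_force: 0.0
```

```bash
python3 -c "
from d import *
go(-14,0,121)
cv2.imwrite('pics/z.png',np.hstack([cv2.resize(camera('side')[200:360,240:400],(400,400)),cv2.resize(camera('scene')[100:260,190:350],(400,400))]))"
```

```text
shift [26.2 -5.8 36.1] yaw in printer -191.71 tilt [-0.001 -0.    -1.   ] q [ 0.07  0.18  1.77 -0.    1.2  -2.79] tcp in printer [ 12.8   0.3 157.1] F [0.3 0.6 0.1] 15.4
```

servo_tool --commands "0 0 0 7 -1.5 8 0;0 0 0 7 -1.5 9 0;0 0 0 6 -1.5 9 0;0 0 0 6 -1.5 10 0;0 0 0 0 0 0 0"

```text
time_s: 16.12
eef_pos: [0.5121, 0.1264, 0.1206]
eef_rot: [-0.001, -0.599, 0.8, 0.001]
wrist_force: [0.8, 0.6, 0.2]
opening: -0.0
grasp_force: 0.0
```

servo_tool --commands "0 0 0 3 -0.5 8 0;0 0 0 3 -0.5 8 0;0 0 0 2 0 4 0;0 0 0 0 0 0 0"

```text
time_s: 16.62
eef_pos: [0.5114, 0.1189, 0.1015]
eef_rot: [-0.0, -0.6, 0.8, 0.0]
wrist_force: [-0.3, -0.3, -0.4]
opening: 0.002
grasp_force: 0.0
```

```bash
python3 -c "
from d import *
go(-30,0,79)"
```

```text
shift [ 8.5 -2.  22.5] yaw in printer -191.66 tilt [-0.001  0.    -1.   ] q [ 0.    0.23  1.84  0.    1.08 -2.85] tcp in printer [-21.3   0.2 101.5] F [-0.3 -0.3 -0.4] 16.625
```

```bash
python3 - <<'E'
from d import *
a=cv2.imread('pics/scene0.png');b=camera('scene');cv2.imwrite('pics/sc2.png',b)
for (u,v) in[(253,124),(255,130),(257,138),(259,148),(260,155)]:print((u,v),a[v,u],b[v,u])
E
```

```text
(253, 124) [96 95 97] [62 73 45]
(255, 130) [96 95 96] [45 55 36]
(257, 138) [48 50 55] [38 41 33]
(259, 148) [71 70 74] [27 32 36]
(260, 155) [91 92 93] [38 51 64]
```

servo_tool --commands "0 0 0 4 -1 6 0;0 0 0 4 -1 6 0;0 0 0 0 0 4 0;0 0 0 0 0 0 0"

```text
time_s: 17.18
eef_pos: [0.5112, 0.1106, 0.0855]
eef_rot: [-0.0, -0.6, 0.8, 0.0]
wrist_force: [-0.1, -0.9, 0.4]
opening: -0.001
grasp_force: 0.0
```

The clamp has left the upright, since its grey pixels are gone. I'll press down in small steps and watch the force.

servo_tool --commands "0 0 0 0 0 3 0;0 0 0 0 0 2 0;0 0 0 0 0 0 0"

```text
time_s: 17.55
eef_pos: [0.5114, 0.1109, 0.0809]
eef_rot: [0.0, -0.6, 0.8, -0.0]
wrist_force: [0.2, -0.3, -0.0]
opening: -0.001
grasp_force: 0.0
```

servo_tool --commands "0 0 0 0 0 2 0;0 0 0 0 0 0 0;0 0 0 0 0 0 0"

```text
time_s: 17.92
eef_pos: [0.5115, 0.1108, 0.079]
eef_rot: [0.0, -0.6, 0.8, -0.0]
wrist_force: [-0.4, -0.3, 1.6]
opening: -0.0
grasp_force: 0.9
```

servo_tool --commands "0 0 0 0 0 1.5 0;0 0 0 0 0 0 0;0 0 0 0 0 0 0"

```text
time_s: 18.3
eef_pos: [0.5117, 0.1108, 0.0788]
eef_rot: [0.0, -0.6, 0.8, -0.0]
wrist_force: [-5.3, -0.6, 13.0]
opening: -0.002
grasp_force: 6.5
```

servo_tool --commands "0 0 0 0 0 1 0;0 0 0 0 0 0 0;0 0 0 0 0 0 0"

```text
time_s: 18.68
eef_pos: [0.5118, 0.1109, 0.0786]
eef_rot: [0.0, -0.6, 0.8, -0.0]
wrist_force: [-8.3, -0.8, 19.7]
opening: -0.003
grasp_force: 10.1
```

It meets a hard stop with the clamp's top face at 79 mm, which is fully shut. I'm backing off.

servo_tool --commands "0 0 0 0 0 -5 0;0 0 0 0 0 -20 0;0 0 0 0 0 -40 0;0 0 0 0 0 -50 0;0 0 0 0 0 -30 0"

```text
time_s: 19.3
eef_pos: [0.5123, 0.1108, 0.2239]
eef_rot: [0.001, -0.6, 0.8, -0.001]
wrist_force: [0.1, -0.1, -0.8]
opening: -0.005
grasp_force: 0.0
```

servo_tool --commands "0 0 0 20 0 0 0;0 0 0 0 0 0 0;0 0 0 0 0 0 0"

```text
time_s: 19.68
eef_pos: [0.5056, 0.0919, 0.2208]
eef_rot: [-0.0, -0.6, 0.8, 0.0]
wrist_force: [-0.2, -0.7, 0.8]
opening: 0.003
grasp_force: 0.0
```

```bash
python3 - <<'E'
from d import *
w=camera('wrist');c=calibration('wrist');P=Ro.from_euler('z',1.48968).as_matrix()
g=cv2.cvtColor(w,cv2.COLOR_BGR2GRAY)
# brightness along centre line past the clamp's free end (x=-62) and to both sides, at z .079
f=lambda x,y:proj(c,P@np.array([x,y,79])/1000+[.5133,.1401,0]).round().astype(int)
for x in range(-76,-20,3):
    q=f(x,8);print(x,q,w[q[1],q[0]])
for y in range(-34,36,4):
    q=f(-40,y);print('y',y,w[q[1],q[0]])
E
```

```text
-76 [320 162] [ 96 143 187]
-73 [320 164] [137 150 168]
-70 [321 167] [231 233 237]
-67 [322 170] [227 230 234]
-64 [322 173] [204 210 218]
-61 [323 176] [143 142 146]
-58 [323 178] [169 167 171]
-55 [324 181] [108 109 115]
-52 [325 184] [162 160 164]
-49 [325 187] [89 90 97]
-46 [326 189] [151 149 152]
-43 [326 192] [90 91 96]
-40 [327 195] [152 150 154]
-37 [327 197] [ 97  99 104]
-34 [328 200] [151 149 153]
-31 [328 203] [157 153 157]
-28 [329 205] [155 153 157]
-25 [330 208] [124 125 127]
-22 [330 211] [ 97  99 104]
y -34 [ 96 149 197]
y -30 [ 94 146 194]
y -26 [193 200 215]
y -22 [181 184 191]
y -18 [152 151 156]
y -14 [147 148 151]
y -10 [149 147 153]
y -6 [149 148 152]
y -2 [152 151 156]
y 2 [153 151 155]
y 6 [151 151 154]
y 10 [149 149 152]
y 14 [147 145 150]
y 18 [156 155 159]
y 22 [116 116 122]
y 26 [158 161 167]
y 30 [206 207 215]
y 34 [164 169 176]
```

The clamp's free end shows at x ≈ -62 at the 79 mm plane, with a 44 mm wide grey plate, as it should when shut. I'm handing in.

```bash
python3 -c "
from bench import *
print(hand_in())"
```

```text
the job is handed in; nothing more can be done
None
```

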